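# Torque up a block clamp's screw and check that it holds

### The job

The screw of the cassette clamp has only been run down by hand: take the T-handled torque key off its post, seat it fully down on the screw's square head and turn it clockwise (seen from above) until the screw bites. Bring the torque to 0.3 N m, never above 0.4, and check that it holds: keep it there for a second and a half while the screw stands still. Then put the key back on its post, upright and fully down, and let go; leave the specimen pot and the timer where they are.

Things in the scene. Friction and masses are not known exactly. Their poses are not given: they have to be found in the camera images.
- key_grip (a point): torque key, loose, about 160 g, 89 mm tall, at the start upright on its post. This point is the centre of its black T-handle, a flat upright plate 60 mm long (x axis), 12 mm thick (y axis), 31 mm high, 73.5 mm above the socket's lower rim; z is up along the key. Below the plate a thin neck, then the 25 mm thick gauge barrel, its top 24 mm below this point
- key_mouth (a point): centre of the lower rim of the key's round steel socket (31 mm across). The socket's hole is square, 15.5 mm wide and 16 mm deep, its mouth flared to 21.5 mm over the lowest 4 mm. Its axes are those of the square hole: with no torque applied they are in line with the handle's axes
- key_gauge (a joint): reading of the key's gauge: the twist in rad of its torsion spring between handle and socket, 2 N m per rad, so 0.15 is 0.3 N m; positive when the handle is turned clockwise (seen from above) against a resisting screw, 0 when free
- clamp_screw: steel clamp screw, upright. Origin on the axis at the foot of the head, 30 mm above the bench, where the fully seated key's lower rim rests. Head: 14 mm square, 14 mm high, the top 3 mm tapered to 10 mm; x, y square to its flats, at any angle to the clamp. It turns clockwise with a drag of about 0.05 N m through an unknown angle of up to 0.65 rad until it bites; from there it should stand still
- clamp: cassette clamp, screwed to the bench in a new place and direction each time: aluminium base 100 x 66 mm, a white cassette lying in it under a steel strap; nowhere but at the screw's head higher than 30 mm. Origin on the bench under the screw's axis; -x points to the cassette
- post_seat (a point): top of the round aluminium foot (46 mm across, 14 mm high, fixed) of the key's post, on the axis; from it the steel post, 14 mm thick, rises 14 mm, the uppermost 2.5 mm tapered to 10 mm. The key's lower rim rests here when it is fully down; it may stand in any direction
- specimen_pot: white screw-lid specimen pot, 49 mm thick and 65 mm high, loose; origin at the centre of its underside; a bystander
- timer: white bench timer, 66 mm wide, 67 mm high and 32 mm deep, standing loose on its foot beside the laptop; origin at the centre of its underside; a bystander

How it is judged:
On the way, in this order (a step that is already met when the one before it is completed fails the run):
1. the key sits fully down on the screw's head: its lower rim within 3 mm of the screw's origin, upright within 0.1 rad (distance between key_mouth and clamp_screw below 0.003 m and angle between key_mouth's own z axis and vertical below 0.1 rad), for 0.2 s.
2. the screw holds: seated there, the key's gauge stays above 0.125 rad (0.25 N m) clockwise for one second while the screw turns by less than 0.05 rad/s (value of joint key_gauge above 0.125 rad and angular speed of clamp_screw below 0.05 rad/s and distance between key_mouth and clamp_screw below 0.003 m), for 1 s.
At the end, for the whole second after the job is handed in: the key stands on its post, its lower rim within 4 mm of the post's seat, upright within 0.1 rad and at rest (distance between key_mouth and post_seat below 0.004 m and angle between key_mouth's own z axis and vertical below 0.1 rad and linear speed of key below 0.02 m/s); the robot touches nothing.
It fails at once if the key's gauge passes 0.2 rad (0.4 N m), either way (value of joint key_gauge above 0.2 rad or value of joint key_gauge below -0.2 rad).
It fails at once if the specimen pot or the timer is moved by more than 15 mm (distance of any of specimen_pot, timer from where it was at the start of the episode above 0.015 m).
It also fails if it takes over 69 s, if anything falls off the work surface, if the arm or the gripper's body presses on something with over 40 N, if the wrist force passes 120 N, or if a joint passes its speed limit or range.

### The arm

A 7-joint arm with a two-finger parallel gripper is mounted at the origin on a cart in front of the work surface, level with it; the furniture and walls round the work are solid. World frame = base frame: x ahead of the robot, y to its left, z up, the work surface at z = 0. Lengths are in m, angles in rad, forces in N, time in s.
With the tool pointing down it reaches from about 0.425 to 0.925 m from the base axis. Payload 6.8 kg.
Tool frame: the origin (TCP) lies at the very end of the fingers, on their centre line; the grasp point (between the pads) lies 19 mm behind it; z points along the fingers, y is the line along which they close (so a half turn about z gives the same grasp; the last joint's range is limited). The gripper opens to 85 mm and grips with 20 to 120 N. Pads are 22 mm wide; open, the fingers measure 114 mm over their backs; the gripper's body (76 mm by 85 mm) begins 54 mm behind the grasp point. The pads swing forward as they close: fully open they stand 13 mm farther back than shut.
Start: joints at [-1.301, 0.477, 0.022, 1.555, -0.011, 1.109, -0.083], TCP at [0.249, 0.627, 0.231] pointing down, gripper open.
Joint ranges: [-2.96, 2.96], [-0.34, 2.1], [-1.41, 1.46], [0.24, 2.44], [-1.37, 4.51], [0.17, 1.92], [-2.96, 2.96]. Speed limits (rad/s): [2.39, 2.39, 3.14, 3.14, 3.14, 3.14, 3.14].

### API

Orientations are given as a rotation vector (axis times angle).
In Python, from bench import r gives the robot as it stands.
- The arm moves only by the tool play_rows, never from a script. Its argument "targets" is text: rows parted by semicolons, each of 5 numbers parted by spaces: the closure, from -1 (fully open) to 1 (shut), then the shift along the tool's x, y, z in m, then the turn about the tool's z in rad. In form: gripper dx dy dz spin; .... A call has 1 to 8 rows; each row is the pose to reach, as a shift and turn from the pose commanded when the call began, along the tool's axes at that moment; what a row does not reach only later rows make up. A row lasts 1/12 s, in which the tool goes at most 41.7 mm and 7.16 degrees, less where a joint would pass 70% of its speed; a pose out of reach is approached as far as the arm can. A call with a gripper value outside its range is refused whole. The fingers move at their own pace and stop on an object; "squeeze" is the grip in N (left out, the last holds). Time passes only in rows, so rows that repeat a pose let the fingers close. It gives the time, the measured TCP pose, the force, the opening and the grip force at its end, in the units of the state.
- r.get_obs(): the state, without advancing time (a new reading comes with each control period).
- r.grab_frame(name): name is "scene" or "top"; returns the picture (400x640x3 uint8, red, green, blue); there is no depth.
- r.camera_info(name): a dict with "fov_y" (degrees; the focal length in pixels is half the picture's height over the tangent of half this angle, whatever the lens; pixels are square), "cx", "cy" (the principal point, pixels), "position" and "rotation" of the camera in the world. Camera axes: x right, y down, z forward; pixel columns grow to the right and rows downward; lengths in m; the calibration is good to about 2 mm. A picture is of the moment at which its call begins. camera_info takes no time and is no camera call.
- r.hand_in(): hands the job in; it is judged then, once.
The state is a dict: "clock": time; "joints": joint angles; "qvel": joint speeds; "tau": joint torques, N m; "tcp_pos": TCP position; "orientation": TCP orientation; "contact_force": force on the tool from outside, world axes, zero at the start; "moment": the same for the moment, N m; "grip_width": finger opening in m; "gripper_force": force on a finger pad.
Only numpy, scipy, OpenCV 4.12 (cv2) and the standard library are available. Lean on these libraries where they do the work, as an engineer would, in place of code of your own. Each camera call takes 0.05 s, during which the arm holds its last target. There are 200 camera calls.

## Working session

There is one attempt and no reset: what is moved stays moved. The work goes in short steps, Python scripts to look and compute and a tool call to move; the robot and the scene stay as the last step left them, time stands still between calls to the robot, and variables do not carry over. Pictures are saved under pics/ and viewed, at most 10 in all, crops included, and the job is handed in when it is done.

Besides the shell and the picture viewer there is one more tool, called after "Call:" by a JSON object that holds its "method" and its "body". play_rows: Moves the arm, as the interface text tells. Its arguments: {"type":"object","properties":{"targets":{"type":"string"},"squeeze":{"type":"number"}},"required":["targets"]}

```bash
ls; mkdir -p pics
python3 - <<'E'
from bench import r
import cv2
for n in("scene","top"):
    i=r.camera_info(n);print(n,i)
    cv2.imwrite(f"pics/{n}0.png",r.grab_frame(n)[:,:,::-1])
o=r.get_obs();print(o)
E
```

```text
pics
scene {'fov_y': 44.71892198627218, 'cx': 318.8782166928693, 'cy': 204.75675057234653, 'position': array([-0.0168537 , -0.58393547,  0.76100163]), 'rotation': array([-2.13549427,  1.24021912, -0.45464613])}
top {'fov_y': 45.79915719417284, 'cx': 321.3540770727863, 'cy': 202.49052728836955, 'position': array([ 0.32890712, -0.25386156,  0.90804918]), 'rotation': array([-2.19333765,  2.12804511, -0.21467031])}
{'clock': 0.1, 'joints': array([-1.3010923 ,  0.47769104,  0.02234   ,  1.55632127, -0.0115047 ,
        1.10928702, -0.08308334]), 'qvel': array([ 0.00065848, -0.00093575,  0.00114441, -0.00136349,  0.00050865,
       -0.00081877, -0.00221589]), 'tau': array([ 5.29846424e-03, -5.97755384e+01,  1.61427431e+00, -2.81951988e+01,
        1.29506900e-02,  5.11998383e-03, -1.58790118e-05]), 'tcp_pos': array([0.24881058, 0.62691793, 0.2304538 ]), 'orientation': array([-5.89836677e-01, -3.08553049e+00,  2.46156951e-03]), 'contact_force': array([ 0.8171478 , -0.66481572,  0.39275035]), 'moment': array([ 0.07613071, -0.03179632,  0.02098053]), 'gripper_force': 0.0, 'grip_width': 0.08552537218687817}
```

View pics/scene0.png

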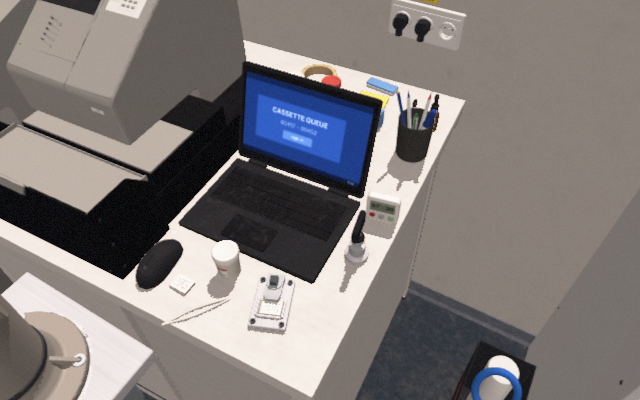

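View pics/top0.png

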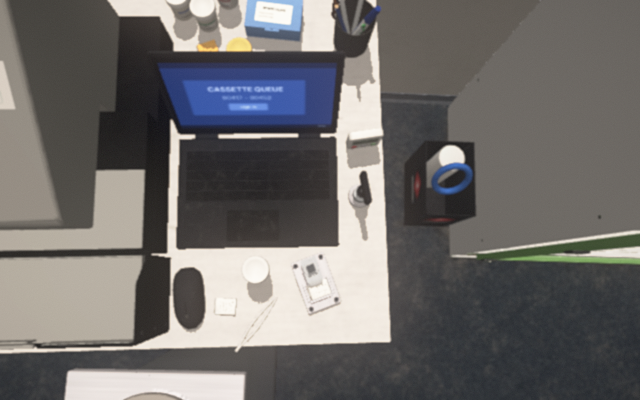

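The scene view shows the key at about (358,240) on its post, the timer at (383,210), the clamp at (272,300) and the pot at (227,258). In the top view the key is at (363,188), the clamp at (316,283), the pot at (256,270) and the timer at (365,137).

```bash
cat > h.py <<'E'
import numpy as np, cv2
from scipy.spatial.transform import Rotation as R
from bench import r
def cam(n):
    i=r.camera_info(n); f=200/np.tan(np.radians(i['fov_y'])/2)
    return f,i['cx'],i['cy'],np.array(i['position']),R.from_rotvec(i['rotation']).as_matrix()
def ray(n,u,v):
    f,cx,cy,p,M=cam(n); d=M@np.array([(u-cx)/f,(v-cy)/f,1]); return p,d/np.linalg.norm(d)
def onz(n,u,v,z):
    p,d=ray(n,u,v); return p+d*(z-p[2])/d[2]
def tri(a,b):
    (p,d),(q,e)=ray('scene',*a),ray('top',*b)
    s=np.linalg.lstsq(np.c_[d,-e],q-p,rcond=None)[0]; x,y=p+d*s[0],q+e*s[1]
    return (x+y)/2,np.linalg.norm(x-y)
def proj(n,X):
    f,cx,cy,p,M=cam(n); c=M.T@(np.array(X)-p); return np.array([cx+f*c[0]/c[2],cy+f*c[1]/c[2]])
E
python3 - <<'E'
from h import *
a=cv2.imread('pics/scene0.png');b=cv2.imread('pics/top0.png')
z=lambda m,u,v,w,h,k:cv2.resize(m[v:v+h,u:u+w],None,fx=k,fy=k,interpolation=cv2.INTER_CUBIC)
A=np.hstack([z(a,240,260,66,75,6),z(a,335,200,66,75,6)])
B=np.hstack([z(b,285,245,66,75,6),z(b,330,160,66,75,6)])
cv2.imwrite('pics/s1.png',A[:600,:800]);cv2.imwrite('pics/t1.png',B)
for u,v in((363,188),(316,283),(256,270),(365,137)):print(onz('top',u,v,.03).round(3))
print(onz('scene',358,262,0),onz('scene',272,300,0.02),onz('top',390,340,0),onz('top',336,245,0.02))
E
```

```text
[ 0.497 -0.369  0.03 ]
[ 0.317 -0.285  0.03 ]
[ 0.337 -0.175  0.03 ]
[ 0.597 -0.371  0.03 ]
[ 0.47325641 -0.37525697  0.        ] [ 0.31564589 -0.2870118   0.02      ] [ 0.21492961 -0.42739422  0.        ] [ 0.38797915 -0.32074666  0.02      ]
```

View pics/s1.png

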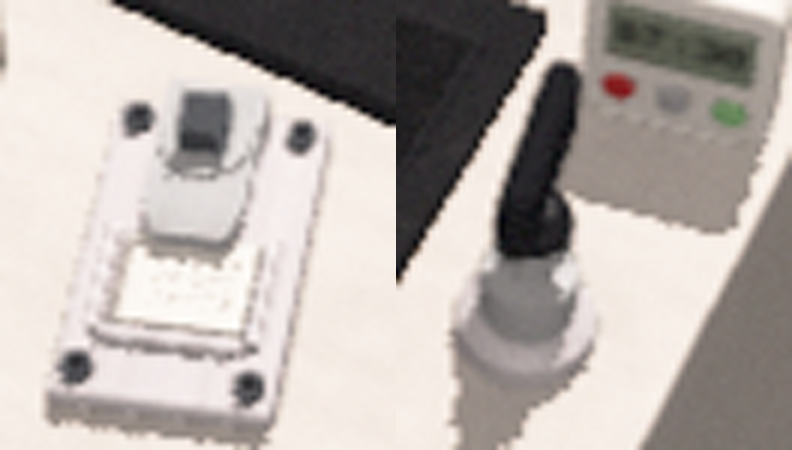

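View pics/t1.png

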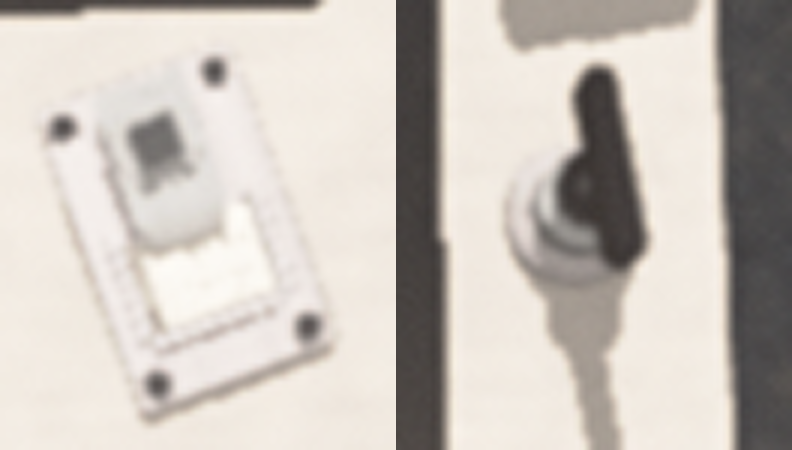

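The crops show the dark screw head at scene crop (205,118) and top crop (156,140). The black handle runs in the top crop from (600,62) to (622,272), which is nearly along world x. Next I measure both.

Run:
```python
from h import *
a=cv2.imread('pics/scene0.png');b=cv2.imread('pics/top0.png')
c=lambda X,Y,u0,v0:(u0+(X+.5)/6-.5,v0+(Y+.5)/6-.5)
print('handle',tri(c(537-396,155,335,200),c(611-396,167,330,160)))
# handle yaw: right edge (top-face edge) in top view, subpixel
g=cv2.cvtColor(b,cv2.COLOR_BGR2GRAY).astype(float)
P=[]
for v in range(176,200):
    row=g[v,355:380]; j=np.where(row<110)[0]
    k=j.max(); x=355+k+(row[k]-130)/(row[k]-row[k+1]); P.append(onz('top',x,v,.103))
P=np.array(P);s,i=np.polyfit(P[:,0],P[:,1],1);print('handle yaw',np.arctan(s),'resid',np.std(P[:,1]-s*P[:,0]-i))
# screw head
for n,m,(u,v,w,h) in(('top',b,(303,258,16,18)),('scene',a,(265,272,16,18))):
    G=cv2.resize(cv2.cvtColor(m,cv2.COLOR_BGR2GRAY)[v:v+h,u:u+w],None,fx=8,fy=8,interpolation=cv2.INTER_CUBIC)
    for t in(100,115,130):
        cs,_=cv2.findContours((G<t).astype(np.uint8),cv2.RETR_EXTERNAL,cv2.CHAIN_APPROX_NONE)
        if not cs: continue
        k=max(cs,key=cv2.contourArea);bx=(cv2.boxPoints(cv2.minAreaRect(k))+.5)/8-.5+[u,v]
        W=np.array([onz(n,*q,.044)[:2] for q in bx]);e=W[1]-W[0];f=W[2]-W[1]
        print(n,t,bx.mean(0),W.mean(0).round(4),np.hypot(*e)*1e3,np.hypot(*f)*1e3,np.degrees(np.arctan2(e[1],e[0]))%90)
    print(cv2.resize(G,(w,h),interpolation=cv2.INTER_AREA))
# clamp bolts in top (z~.01)
q=[c(*p,285,245) for p in((62,128),(214,71),(307,325),(158,384))];W=np.array([onz('top',*p,.015) for p in q]);print(W.round(4));d=(W[0]+W[1]-W[2]-W[3])[:2];print('clamp x dir',np.degrees(np.arctan2(d[1],d[0])))
print('foot',onz('top',*c(572-396,215,330,160),.014))
```

```text
handle (array([ 0.48597408, -0.3648526 ,  0.0899582 ]), np.float64(0.0012246204255139904))
handle yaw 0.20617415680184265 resid 0.00016152648305165987
top 115 [310.46250165 268.05000007] [ 0.3434 -0.2736] 9.780637267592526 9.445796487832151 27.987250243707976
top 130 [310.56086159 268.34446716] [ 0.3429 -0.2738] 12.013376243560515 12.010575347088752 25.06610451780199
[[230 228 227 226 228 229 228 227 227 224 223 225 228 233 233 218]
 [230 228 227 227 226 225 222 224 223 224 224 225 226 231 235 230]
 [227 227 226 224 224 221 219 221 222 224 226 224 225 229 233 235]
 [226 225 224 224 224 223 222 223 224 224 226 225 223 227 232 236]
 [225 225 225 225 225 225 225 225 221 217 219 223 224 224 227 234]
 [226 224 225 224 225 225 223 213 198 186 195 217 223 223 224 230]
 [224 222 223 221 216 209 198 176 153 143 165 204 224 224 224 227]
 [224 222 220 205 184 168 153 132 117 117 142 187 220 224 222 223]
 [221 222 211 178 143 125 117 113 110 111 130 170 210 224 224 225]
 [214 220 205 160 121 110 110 110 112 113 121 153 197 223 226 228]
 [209 220 207 164 126 110 111 114 114 112 116 140 182 217 22
[... 1504 characters left out ...]
50  75  62  64  70  72  84  94  99 176 219 225]
 [233 223 219 216 152  67  55  56  57  58  65  86 116 193 224 225]
 [229 203 208 214 152  75  60  56  57  58  58  83 123 197 226 227]
 [224 184 196 187 139 114 104  98  99  99  89  96 156 211 224 216]
 [226 213 190 154 132 130 124 124 125 125 119 124 190 221 208 174]
 [228 223 182 137 129 131 131 134 137 137 131 136 196 207 174 182]
 [226 223 206 163 133 142 158 175 187 194 165 149 167 178 194 214]
 [225 221 194 188 195 167 172 168 157 161 146 183 205 208 218 223]]
[[ 0.3471 -0.2451  0.015 ]
 [ 0.366  -0.292   0.015 ]
 [ 0.2888 -0.3228  0.015 ]
 [ 0.2699 -0.2773  0.015 ]]
clamp x dir 22.223421821161487
foot [ 0.48490086 -0.36330314  0.014     ]
```

Run:
```python
from h import *
print('tcp px',proj('top',[.249,.627,.23]),proj('scene',[.249,.627,.23]))
# printer features seen in both views
# tall body lower right corner: scene (128,137), top (60,220)?
print(tri((128,137),(62,228)));print('tall top',tri((208,68),(112,15)))
print('tray near right', tri((148,175),(145,255)), tri((220,135),(143,170)))
print('laptop screen top L/R',tri((245,67),(153,52)),tri((388,97),(343,52)))
print('screw scene',onz('scene',273.6,278.5,.044),'pot',onz('top',256,268,.065),'timer',onz('top',365,132,.067))
for p in([.5,0,.3],[.45,.25,.3],[.5,.3,.3]):print(p,proj('top',p),proj('scene',p))
R0=R.from_rotvec(r.get_obs()['orientation']);print(R0.as_matrix().round(3))
```

```text
tcp px [-375.22930849  319.4210739 ] [-141.39830203   70.36291683]
(array([0.40180988, 0.10124959, 0.16393446]), np.float64(0.029915083267294043))
tall top (array([0.72273055, 0.10063129, 0.14774945]), np.float64(0.08122645915855298))
tray near right (array([ 0.3542908 , -0.01414807,  0.1596051 ]), np.float64(0.0004972254737251301)) (array([ 0.51007769, -0.01304425,  0.1343217 ]), np.float64(0.053309668939794705))
laptop screen top L/R (array([ 0.66495456, -0.01130025,  0.20237322]), np.float64(0.00831193285731011)) (array([ 0.67666179, -0.3147071 ,  0.22341025]), np.float64(0.01255068713446494))
screw scene [ 0.34178272 -0.27540301  0.044     ] pot [ 0.3405435  -0.17756825  0.065     ] timer [ 0.59505503 -0.36639664  0.067     ]
[0.5, 0, 0.3] [108.54000291 137.61610799] [178.7287527   62.15792215]
[0.45, 0.25, 0.3] [-96.57999985 168.14163588] [56.27426331 39.05832555]
[0.5, 0.3, 0.3] [-130.78396454  128.42384328] [59.50340218 20.70778191]
[[-0.929  0.369 -0.   ]
 [ 0.369  0.929 -0.002]
 [-0.    -0.002 -1.   ]]
```

Run:
```python
from h import *
print('label',tri((133,17),(14,90)),tri((146,0),(10,62)))
for z in(.16,.2,.25,.3):
    X=onz('scene',128,137,z);print(z,X.round(3),proj('top',X).round(0), '| 245,65', onz('scene',243,68,z).round(3),proj('top',onz('scene',243,68,z)).round(0))
a=cv2.imread('pics/scene0.png')[:200,:280];b=cv2.imread('pics/top0.png')[:280,:190]
cv2.imwrite('pics/p.png',np.hstack([cv2.resize(a,None,fx=1.6,fy=1.6),cv2.resize(b,(217,320)),cv2.resize(b[:,:0:1] if 0 else b[0:1,0:1],(1,320))]))
```

```text
label (array([0.53728249, 0.11198777, 0.3376302 ]), np.float64(0.022476782978833498)) (array([0.56703456, 0.10625327, 0.35729969]), np.float64(0.0158830023126193))
0.16 [0.412 0.091 0.16 ] [ 79. 216.] | 245,65 [0.708 0.037 0.16 ] [132.  40.]
0.2 [0.383 0.046 0.2  ] [ 96. 233.] | 245,65 [ 0.66  -0.005  0.2  ] [147.  57.]
0.25 [ 0.348 -0.01   0.25 ] [120. 257.] | 245,65 [ 0.599 -0.056  0.25 ] [169.  83.]
0.3 [ 0.312 -0.066  0.3  ] [148. 286.] | 245,65 [ 0.539 -0.108  0.3  ] [194. 112.]
```

View pics/p.png

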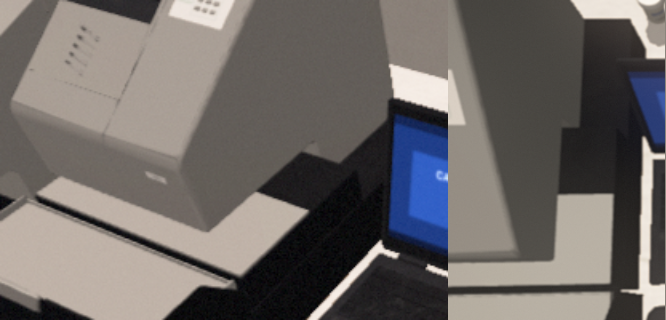

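The label and edges show the printer's tall body only for y > 0.09. Its front slopes back from x≈0.41 at z 0.22 to x≈0.54 at z 0.34, so a tight arc at z≈0.41 clears it.

```bash
cat >> h.py <<'E'
def rows(p0,yaw0,way,g):
    """world waypoints (x,y,z,yaw) -> tool rows; yaw = direction of tool x"""
    out=[]
    x=np.array([np.cos(yaw0),np.sin(yaw0)]);y=np.array([np.sin(yaw0),-np.cos(yaw0)])
    for w in way:
        d=np.array(w[:3])-p0;out.append(f"{g} {d[:2]@x:.4f} {d[:2]@y:.4f} {-d[2]:.4f} {yaw0-w[3]:.4f}")
    return "; ".join(out)
def pose():
    o=r.get_obs();M=R.from_rotvec(o['orientation']).as_matrix();return o['tcp_pos'],np.arctan2(M[1,0],M[0,0])
E
python3 - <<'E'
from h import *
p,y=pose();print(p,y)
A=np.array([[.249,.627,.231],[.249,.627,.40],[.36,.33,.41],[.455,.1,.41],[.47,-.12,.38],[.484,-.364,.20]])
s=np.r_[0,np.cumsum(np.linalg.norm(np.diff(A,axis=0),axis=1))];n=32
t=np.linspace(0,s[-1],n+1)[1:];W=np.c_[[np.interp(t,s,A[:,k]) for k in range(3)]].T
yw=y-(y-.206)*np.clip((t-.17)/(s[-1]-.17),0,1)
way=np.c_[W,yw];q,qy=p,y
for c in range(4):
    w=way[8*c:8*c+8];print(rows(q,qy,w,-1));q,qy=w[-1][:3],w[-1][3]
    print(q,qy)
E
```

```text
[0.24881058 0.62691793 0.2304538 ] 2.7638259860608314
-1 -0.0001 0.0001 -0.0400 0.0000; -1 -0.0001 0.0001 -0.0794 0.0000; -1 -0.0001 0.0001 -0.1188 0.0000; -1 -0.0001 0.0001 -0.1582 0.0000; -1 -0.0190 -0.0206 -0.1704 0.0634; -1 -0.0454 -0.0499 -0.1717 0.1558; -1 -0.0718 -0.0791 -0.1729 0.2482; -1 -0.0982 -0.1083 -0.1742 0.3406
[0.3001873  0.49003938 0.40461147] 2.4232509525388144
-1 -0.0347 -0.0187 -0.0012 0.0924; -1 -0.0693 -0.0374 -0.0025 0.1848; -1 -0.1040 -0.0561 -0.0037 0.2772; -1 -0.1387 -0.0748 -0.0050 0.3695; -1 -0.1738 -0.0927 -0.0054 0.4619; -1 -0.2091 -0.1103 -0.0054 0.5543; -1 -0.2444 -0.1278 -0.0054 0.6467; -1 -0.2797 -0.1453 -0.0054 0.7391
[0.41510702 0.19658301 0.41      ] 1.684167301692543
-1 -0.0379 0.0108 -0.0000 0.0924; -1 -0.0758 0.0217 -0.0000 0.1848; -1 -0.1141 0.0281 0.0019 0.2772; -1 -0.1531 0.0263 0.0072 0.3695; -1 -0.1921 0.0246 0.0125 0.4619; -1 -0.2311 0.0228 0.0178 0.5543; -1 -0.2701 0.0210 0.0231 0.6467; -1 -0.3091 0.0193 0.0284 0.7391
[ 0.46920778 -0.10838072  0.38158445] 0.9450836508462714
-1 -0.0262 0.0215 0.0180 0.0924; -1 -0.0508 0.0415 0.0414 0.1848; -1 -0.0755 0.0616 0.0647 0.2772; -1 -0.1001 0.0816 0.0881 0.3695; -1 -0.1247 0.1016 0.1115 0.4619; -1 -0.1493 0.1216 0.1348 0.5543; -1 -0.1739 0.1417 0.1582 0.6467; -1 -0.1985 0.1617 0.1816 0.7391
[ 0.484 -0.364  0.2  ] 0.20599999999999996
```

Call:
{"method": "play_rows", "body": {"targets": "-1 0 0 -0.04 0; -1 0 0 -0.08 0; -1 0 0 -0.12 0; -1 0 0 -0.158 0; -1 -0.019 -0.021 -0.17 0.063; -1 -0.045 -0.05 -0.172 0.156; -1 -0.072 -0.079 -0.173 0.248; -1 -0.098 -0.108 -0.174 0.34"}}

```text
clock: 0.77
tcp_pos: [0.3007, 0.4892, 0.4051]
orientation: [1.11, 2.939, -0.0]
contact_force: [1.5, -0.5, 0.0]
grip_width: 0.0856
gripper_force: 0.0
```

Call:
{"method": "play_rows", "body": {"targets": "-1 -0.035 -0.019 -0.001 0.092; -1 -0.069 -0.037 -0.002 0.185; -1 -0.104 -0.056 -0.004 0.277; -1 -0.139 -0.075 -0.005 0.37; -1 -0.174 -0.093 -0.005 0.462; -1 -0.209 -0.11 -0.005 0.554; -1 -0.244 -0.128 -0.005 0.647; -1 -0.28 -0.145 -0.005 0.739"}}

```text
clock: 1.43
tcp_pos: [0.4157, 0.1954, 0.4101]
orientation: [-2.096, -2.34, 0.0]
contact_force: [1.0, 0.2, 0.4]
grip_width: 0.0852
gripper_force: 0.0
```

Call:
{"method": "play_rows", "body": {"targets": "-1 -0.038 0.011 0 0.092; -1 -0.076 0.022 0 0.185; -1 -0.114 0.028 0.002 0.277; -1 -0.153 0.026 0.007 0.37; -1 -0.192 0.025 0.012 0.462; -1 -0.231 0.023 0.018 0.554; -1 -0.27 0.021 0.023 0.647; -1 -0.309 0.019 0.028 0.739"}}

```text
clock: 2.1
tcp_pos: [0.4691, -0.1093, 0.3819]
orientation: [-2.8, -1.424, -0.0]
contact_force: [0.4, 1.0, 0.3]
grip_width: 0.0847
gripper_force: 0.0
```

Call:
{"method": "play_rows", "body": {"targets": "-1 -0.026 0.021 0.018 0.092; -1 -0.051 0.041 0.041 0.185; -1 -0.076 0.062 0.065 0.277; -1 -0.1 0.082 0.088 0.37; -1 -0.125 0.102 0.111 0.462; -1 -0.149 0.122 0.135 0.554; -1 -0.174 0.142 0.158 0.647; -1 -0.198 0.162 0.182 0.739"}}

```text
clock: 2.77
tcp_pos: [0.485, -0.3641, 0.1986]
orientation: [-3.125, -0.318, 0.001]
contact_force: [0.7, 0.9, 0.6]
grip_width: 0.0851
gripper_force: 0.0
```

Call:
{"method": "play_rows", "body": {"targets": "-1 0 0 0.04 0; -1 0 0 0.08 0; -1 0 0 0.11 0; -1 0 0 0.128 0; -1 0 0 0.128 0"}}

```text
clock: 3.18
tcp_pos: [0.4828, -0.3605, 0.0678]
orientation: [-3.12, -0.324, 0.01]
contact_force: [-0.8, 1.0, 1.5]
grip_width: 0.0856
gripper_force: 0.0
```

Call:
{"method": "play_rows", "body": {"targets": "0 0 0 0 0; 0.3 0 0 0 0; 0.6 0 0 0 0; 0.6 0 0 0 0; 1 0 0 0 0; 1 0 0 0 0; 1 0 0 0 0; 1 0 0 0 0", "squeeze": 25}}

```text
clock: 3.85
tcp_pos: [0.4859, -0.3633, 0.073]
orientation: [3.124, 0.324, 0.002]
contact_force: [0.1, -0.2, 2.7]
grip_width: 0.0116
gripper_force: 30.2
```

Call:
{"method": "play_rows", "body": {"targets": "1 0 0 0 0; 1 0 0 0 0; 1 0 0 0 0; 1 0 0 0 0", "squeeze": 90}}

```text
clock: 4.18
tcp_pos: [0.4859, -0.3634, 0.0731]
orientation: [3.124, 0.324, 0.002]
contact_force: [-0.0, -0.7, 6.1]
grip_width: 0.0105
gripper_force: 88.5
```

Run:
```python
from h import *
o=r.get_obs();print(pose(),o['contact_force'],o['moment'],o['grip_width'],o['gripper_force'])
a=r.grab_frame('scene')[:,:,::-1];b=r.grab_frame('top')[:,:,::-1]
o=r.get_obs();print(pose(),o['contact_force'],o['moment'])
z=lambda m,u,v:cv2.resize(m[v:v+100,u:u+66],None,fx=6,fy=6,interpolation=cv2.INTER_CUBIC)
cv2.imwrite('pics/g.png',np.hstack([z(a,325,185),z(b,330,140)]))
```

```text
(array([ 0.48588038, -0.3633925 ,  0.07305933]), np.float64(0.206542132727689)) [-5.91359420e-03 -6.82115775e-01  6.05788090e+00] [-0.18890011 -0.08753693  0.0248932 ] 0.010542179035722545 88.48482012748718
(array([ 0.48586456, -0.36337329,  0.07304813]), np.float64(0.2065794223259051)) [ 0.12743017 -0.54186799  6.06117223] [-0.10635793 -0.12910466  0.00733066]
```

View pics/g.png

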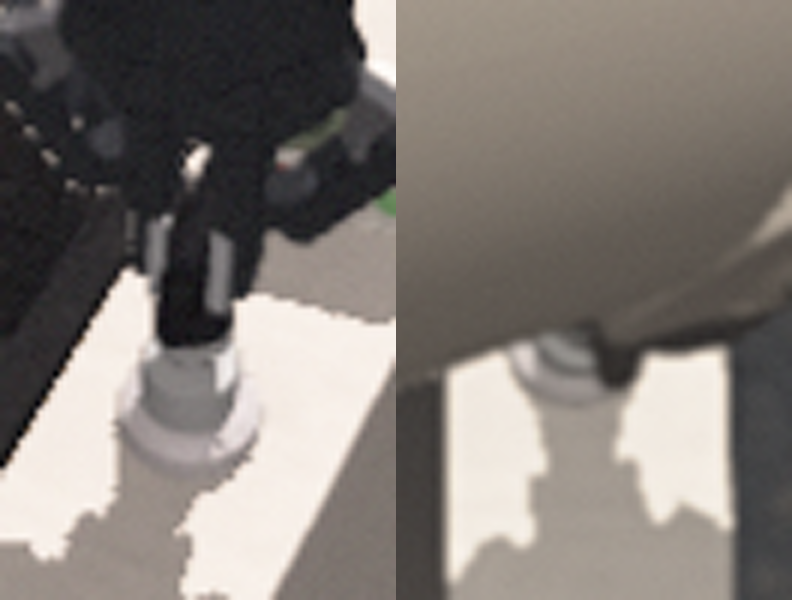

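The grip is good: the key stands upright on its post between the pads. Next I lift it and carry it above the screw.

Run:
```python
from h import *
p,y=pose()
print(rows(p,y,[(*p[:2],p[2]+.03,y),(*p[:2],p[2]+.07,y),(.457,-.3456,.153,.257),(.428,-.3277,.153,.308),(.4,-.310,.153,.359),(.371,-.2920,.153,.41),(.3425,-.2742,.153,.46)],1))
```

```text
1 0.0000 0.0000 -0.0300 0.0000; 1 0.0000 0.0000 -0.0700 0.0000; 1 -0.0246 -0.0233 -0.0800 -0.0504; 1 -0.0493 -0.0468 -0.0800 -0.1014; 1 -0.0731 -0.0699 -0.0800 -0.1524; 1 -0.0978 -0.0934 -0.0800 -0.2034; 1 -0.1220 -0.1167 -0.0800 -0.2534
```

Call:
{"method": "play_rows", "body": {"targets": "1 0 0 -0.02 0; 1 0 0 -0.04 0; 1 0 0 -0.07 0; 1 -0.025 -0.023 -0.08 -0.05; 1 -0.049 -0.047 -0.08 -0.101; 1 -0.073 -0.07 -0.08 -0.152; 1 -0.098 -0.093 -0.08 -0.203; 1 -0.122 -0.117 -0.08 -0.253"}}

```text
clock: 4.95
tcp_pos: [0.3398, -0.2719, 0.1516]
orientation: [-3.056, -0.72, 0.002]
contact_force: [-1.4, 0.1, -0.7]
grip_width: 0.0107
gripper_force: 89.5
```

Call:
{"method": "play_rows", "body": {"targets": "1 0 0 0.015 0; 1 0 0 0.03 0; 1 0 0 0.03 0; 1 0 0 0.03 0"}}

```text
clock: 5.28
tcp_pos: [0.3411, -0.2728, 0.1219]
orientation: [-3.058, -0.715, 0.003]
contact_force: [0.1, -0.2, -1.4]
grip_width: 0.0105
gripper_force: 89.3
```

Run:
```python
from h import *
o=r.get_obs();print(pose(),o['contact_force'],o['moment'],o['grip_width'],o['joints'])
a=r.grab_frame('scene')[:,:,::-1];b=r.grab_frame('top')[:,:,::-1]
cv2.imwrite('pics/a2.png',a);cv2.imwrite('pics/b2.png',b)
p,_=pose();print(proj('scene',[*p[:2],p[2]-.059]),proj('top',[*p[:2],p[2]-.059]))
z=lambda m,u,v:cv2.resize(m[v:v+75,u:u+66],None,fx=6,fy=6,interpolation=cv2.INTER_CUBIC)
cv2.imwrite('pics/h.png',np.hstack([z(a,240,235),z(b,280,235)]))
```

```text
(array([ 0.34106204, -0.272771  ,  0.12193088]), np.float64(0.4594795104309399)) [ 0.12430829 -0.16465507 -1.40086935] [-0.04563433 -0.06595636  0.02872093] 0.010482119436239968 [-0.17751521  0.33245422  0.85107232  2.24402168 -0.38353834  0.71336116
 -0.16899825]
[271.86593872 271.66937874] [310.7313012  268.68565029]
```

View pics/h.png

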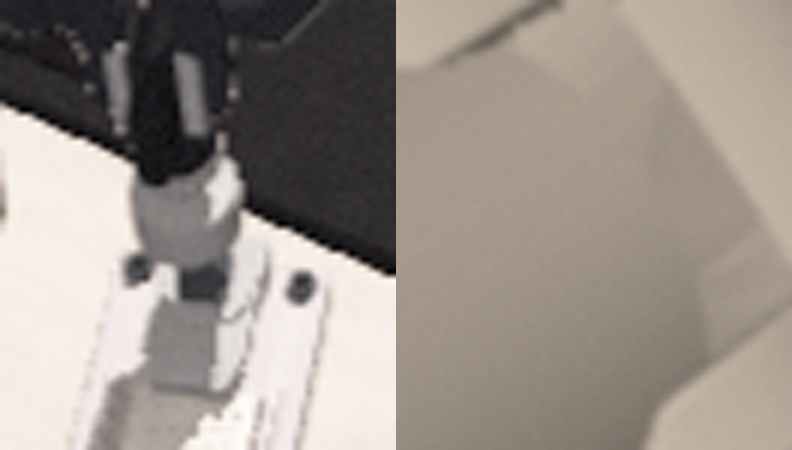

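Run:
```python
from h import *
p,_=pose()
t=np.linspace(0,6.28,90)
C=np.array([proj('scene',[p[0]+.0155*np.cos(k),p[1]+.0155*np.sin(k),p[2]-.059]) for k in t]);print('pred rim',C.min(0),C.max(0))
a=cv2.cvtColor(cv2.imread('pics/a2.png'),cv2.COLOR_BGR2GRAY);print(a[262:290,258:288])
for q in((.341,-.2728,.044),(.343,-.2728,.044),(.341,-.2748,.044)):print(proj('scene',q))
```

```text
pred rim [262.79077236 264.15477828] [280.93117896 279.37299928]
[[236 235 226 188 108  27  25  22  19  25  27  27  28  20  25  36  93 112
  161 210 192 114  46  49  44  50  48  49  43  44]
 [238 235 237 233 156  28  26  22  19  26  22  22  24  22  59  99 111 108
  181 221 207 130  45  46  42  48  47  46  50  44]
 [239 237 237 221 150  61  20  28  25  22  56  69  72  92 109 116 116 151
  210 226 220 141  45  46  44  51  46  46  44  46]
 [240 237 238 213 148  96  51  32  19  49  97 114 110 117 118 116 151 203
  223 228 225 194 114  43  48  46  48  48  44  46]
 [240 239 238 194 133 120 115 101 102 110 119 123 121 130 121 112 190 226
  227 227 222 193 116  43  46  45  47  46  44  45]
 [240 240 239 191 126 130 127 125 120 117 117 121 113 116 119 121 152 210
  230 230 216 178 108  32  38  39  47  47  45  50]
 [241 241 241 193 130 128 129 130 130 125 122 125 116 123 126 125 128 196
  223 225 188 147  91  24  33  37  34  39  42  45]
 [241 240 240 204 139 125 131 133 129 129 130 129 128 130 128 128 133 200
  226 210 147 118  75  27  29  24  28  32  33  39]
 [241 241 240 208 143 126 131 130 1
[... 1849 characters left out ...]
 238 238 239 238 236 229 170 125 146 139 117 107 101 101 100  92
   91 156 211 225 218 197 169 175 226 238 238 232]
 [231 239 237 239 239 237 231 192 142 130 129 130 130 128 126 127 125 121
  122 193 224 211 171 193 167 207 236 238 237 240]
 [236 238 238 239 238 236 219 162 131 127 127 131 129 132 130 131 131 129
  128 207 213 166 187 222 176 216 237 238 238 240]
 [237 237 237 238 239 236 203 151 136 130 131 126 128 134 133 137 129 132
  145 164 173 193 219 222 203 226 237 237 239 240]
 [238 238 237 239 238 236 191 134 131 132 130 128 129 130 122 127 129 129
  184 212 212 221 223 208 224 235 237 238 240 240]]
[272.10330486 278.20678574]
[272.73974678 277.35911198]
[273.06181437 278.68758124]
```

The scene crop shows the socket rim centre at about u 270.7, above the head centred at about u 273.4. A shift of about 3 mm toward -y is needed, and then I descend with force checks.

Call:
{"method": "play_rows", "body": {"targets": "1 0 0.003 0 0.025; 1 0 0.003 0.01 0.025; 1 0 0.003 0.018 0.025; 1 0 0.003 0.018 0.025"}}

```text
clock: 5.72
tcp_pos: [0.3428, -0.2757, 0.1034]
orientation: [-3.067, -0.677, 0.003]
contact_force: [-0.3, 0.1, -0.7]
grip_width: 0.0107
gripper_force: 89.4
```

Call:
{"method": "play_rows", "body": {"targets": "1 0 0 0.001 0; 1 0 0 0.002 0; 1 0 0 0.003 0; 1 0 0 0.004 0; 1 0 0 0.005 0; 1 0 0 0.005 0"}}

```text
clock: 6.22
tcp_pos: [0.3432, -0.2759, 0.0992]
orientation: [-3.068, -0.678, -0.0]
contact_force: [-0.4, 1.0, -1.5]
grip_width: 0.0102
gripper_force: 89.4
```

Call:
{"method": "play_rows", "body": {"targets": "1 0 0 0.001 0; 1 0 0 0.002 0; 1 0 0 0.003 0; 1 0 0 0.004 0; 1 0 0 0.004 0; 1 0 0 0.004 0"}}

```text
clock: 6.72
tcp_pos: [0.3429, -0.2752, 0.095]
orientation: [-3.066, -0.678, 0.001]
contact_force: [-0.6, 2.8, -2.2]
grip_width: 0.0107
gripper_force: 89.3
```

Run:
```python
from h import *
o=r.get_obs();print(pose(),o['contact_force'],o['moment'])
```

```text
(array([ 0.34290755, -0.27517951,  0.0949718 ]), np.float64(0.4349708682815162)) [-0.56764331  2.77548406 -2.24972801] [ 0.76036205 -0.01947582  0.061814  ]
```

Call:
{"method": "play_rows", "body": {"targets": "1 0.0003 -0.001 0 0; 1 0.0003 -0.001 0.001 0; 1 0.0003 -0.001 0.002 0; 1 0.0003 -0.001 0.003 0; 1 0.0003 -0.001 0.004 0; 1 0.0003 -0.001 0.005 0; 1 0.0003 -0.001 0.006 0; 1 0.0003 -0.001 0.006 0"}}

```text
clock: 7.38
tcp_pos: [0.343, -0.2748, 0.0891]
orientation: [-3.067, -0.677, 0.0]
contact_force: [-0.9, 1.3, -2.1]
grip_width: 0.0101
gripper_force: 89.6
```

Run:
```python
from h import *
o=r.get_obs();print(pose(),o['contact_force'],o['moment'])
```

```text
(array([ 0.34297569, -0.27484564,  0.0891231 ]), np.float64(0.43463087096908676)) [-0.86565581  1.30974921 -2.13137237] [ 0.36297504  0.18467797 -0.03630286]
```

Call:
{"method": "play_rows", "body": {"targets": "1 0 -0.0005 0.0005 0; 1 0 -0.0005 0.001 0; 1 0 -0.0005 0.0015 0; 1 0 -0.0005 0.002 0; 1 0 -0.0005 0.0025 0; 1 0 -0.0005 0.0025 0; 1 0 -0.0005 0.0025 0"}}

```text
clock: 7.97
tcp_pos: [0.3433, -0.2753, 0.0887]
orientation: [-3.067, -0.676, -0.004]
contact_force: [-7.7, 5.8, 34.4]
grip_width: 0.011
gripper_force: 95.2
```

Run:
```python
from h import *
o=r.get_obs();print(pose(),o['contact_force'],o['moment'])
```

```text
(array([ 0.34332492, -0.27532801,  0.0886568 ]), np.float64(0.43364633886963844)) [-7.66663103  5.76136365 34.40109857] [1.54778386 1.93081839 0.05697842]
```

Call:
{"method": "play_rows", "body": {"targets": "1 0 0 -0.0017 0; 1 0 0 -0.0017 0; 1 0 0 -0.0017 0.02; 1 0 0 -0.0017 0.04; 1 0 0 -0.0017 0.06; 1 0 0 -0.0017 0.08; 1 0 0 -0.0017 0.1; 1 0 0 -0.0017 0.1"}}

```text
clock: 8.63
tcp_pos: [0.3431, -0.2747, 0.0889]
orientation: [3.098, 0.522, 0.001]
contact_force: [-2.9, 2.4, 11.1]
grip_width: 0.0105
gripper_force: 91.6
```

```bash
cat > s.py <<'E'
from h import *
o=r.get_obs();p,y=pose();print(o['clock'],p.round(4),'yaw %.4f'%y,o['contact_force'].round(1),o['moment'].round(3),o['joints'][6])
E
python3 s.py
```

```text
8.6333 [ 0.3431 -0.2747  0.0889] yaw 0.3337 [-2.9  2.4 11.1] [0.773 0.736 0.139] -0.1866741058965036
```

Call:
{"method": "play_rows", "body": {"targets": "1 0 0 0 0.015; 1 0 0 0 0.03; 1 0 0 0 0.045; 1 0 0 0 0.06; 1 0 0 0 0.06; 1 0 0 0 0.06"}}

```text
clock: 9.13
tcp_pos: [0.3431, -0.2745, 0.0889]
orientation: [-3.112, -0.43, -0.001]
contact_force: [-1.9, 3.1, 12.1]
grip_width: 0.0106
gripper_force: 91.7
```

```bash
python3 s.py
```

```text
9.1333 [ 0.3431 -0.2745  0.0889] yaw 0.2749 [-1.9  3.1 12.1] [0.93  0.724 0.141] -0.231725597255619
```

Call:
{"method": "play_rows", "body": {"targets": "1 0 0 0 0.02; 1 0 0 0 0.04; 1 0 0 0 0.06; 1 0 0 0 0.08; 1 0 0 0 0.08; 1 0 0 0 0.08"}}

```text
clock: 9.63
tcp_pos: [0.3432, -0.2743, 0.0889]
orientation: [-3.126, -0.306, -0.001]
contact_force: [-1.8, 4.6, 12.7]
grip_width: 0.0107
gripper_force: 91.8
```

```bash
python3 s.py
```

```text
9.6333 [ 0.3432 -0.2743  0.0889] yaw 0.1951 [-1.8  4.6 12.7] [1.146 0.649 0.157] -0.29257970144842155
```

Call:
{"method": "play_rows", "body": {"targets": "1 0 -0.0005 -0.0003 0.02; 1 0 -0.0005 -0.0003 0.04; 1 0 -0.0005 -0.0003 0.06; 1 0 -0.0005 -0.0003 0.08; 1 0 -0.0005 -0.0003 0.08; 1 0 -0.0005 -0.0003 0.08"}}

```text
clock: 10.13
tcp_pos: [0.3433, -0.2736, 0.0889]
orientation: [-3.136, -0.181, -0.001]
contact_force: [-1.1, 3.4, 8.0]
grip_width: 0.0106
gripper_force: 91.0
```

```bash
python3 s.py
```

```text
10.1333 [ 0.3433 -0.2736  0.0889] yaw 0.1151 [-1.1  3.4  8. ] [1.044 0.214 0.131] -0.3548249661618195
```

Call:
{"method": "play_rows", "body": {"targets": "1 0 0 0 0.02; 1 0 0 0 0.04; 1 0 0 0 0.06; 1 0 0 0 0.08; 1 0 0 0 0.08; 1 0 0 0 0.08"}}

```text
clock: 10.63
tcp_pos: [0.3433, -0.2735, 0.0889]
orientation: [-3.14, -0.055, -0.001]
contact_force: [-1.0, 4.2, 7.9]
grip_width: 0.0101
gripper_force: 91.0
```

```bash
python3 s.py
```

```text
10.6333 [ 0.3433 -0.2735  0.0889] yaw 0.0351 [-1.   4.2  7.9] [1.118 0.183 0.081] -0.41501122077036373
```

Call:
{"method": "play_rows", "body": {"targets": "1 0 0 0 0.02; 1 0 0 0 0.04; 1 0 0 0 0.06; 1 0 0 0 0.08; 1 0 0 0 0.08; 1 0 0 0 0.08"}}

```text
clock: 11.13
tcp_pos: [0.3433, -0.2734, 0.0889]
orientation: [-3.14, 0.07, -0.001]
contact_force: [-0.1, 5.3, 8.5]
grip_width: 0.0104
gripper_force: 91.0
```

```bash
python3 s.py
```

```text
11.1333 [ 0.3433 -0.2734  0.0889] yaw -0.0447 [-0.1  5.3  8.5] [1.222 0.197 0.109] -0.47487503114857105
```

Call:
{"method": "play_rows", "body": {"targets": "1 0 -0.0005 0 0.015; 1 0 -0.0005 0 0.03; 1 0 -0.0005 0 0.045; 1 0 -0.0005 0 0.06; 1 0 -0.0005 0 0.06; 1 0 -0.0005 0 0.06"}}

```text
clock: 11.63
tcp_pos: [0.3434, -0.2732, 0.0889]
orientation: [-3.137, 0.165, -0.001]
contact_force: [-0.5, 3.3, 7.4]
grip_width: 0.0108
gripper_force: 90.8
```

```bash
python3 s.py
```

```text
11.6333 [ 0.3434 -0.2732  0.0889] yaw -0.1049 [-0.5  3.3  7.4] [1.001 0.171 0.103] -0.5205845241372055
```

Call:
{"method": "play_rows", "body": {"targets": "1 0 0 0 0.015; 1 0 0 0 0.03; 1 0 0 0 0.045; 1 0 0 0 0.06; 1 0 0 0 0.06; 1 0 0 0 0.06"}}

```text
clock: 12.13
tcp_pos: [0.3434, -0.2731, 0.0889]
orientation: [-3.13, 0.259, -0.001]
contact_force: [-0.9, 3.4, 7.9]
grip_width: 0.0106
gripper_force: 90.9
```

```bash
python3 s.py
```

```text
12.1333 [ 0.3434 -0.2731  0.0889] yaw -0.1648 [-0.9  3.4  7.9] [1.027 0.083 0.163] -0.5651986739861168
```

Call:
{"method": "play_rows", "body": {"targets": "1 0 0 0 0.01; 1 0 0 0 0.02; 1 0 0 0 0.03; 1 0 0 0 0.04; 1 0 0 0 0.04; 1 0 0 0 0.04"}}

```text
clock: 12.63
tcp_pos: [0.3435, -0.273, 0.0889]
orientation: [-3.124, 0.321, -0.001]
contact_force: [-0.0, 3.8, 7.5]
grip_width: 0.0106
gripper_force: 90.9
```

```bash
python3 s.py;python3 - <<'E'
from h import *
r.grab_frame('scene');print(r.get_obs()['moment'][2]);r.grab_frame('scene');print(r.get_obs()['moment'][2])
E
```

```text
12.6333 [ 0.3435 -0.273   0.0889] yaw -0.2047 [-0.   3.8  7.5] [1.143 0.08  0.124] -0.5948634296749692
0.12490671583900037
0.08307087242004393
```

Call:
{"method": "play_rows", "body": {"targets": "1 0 0 0 0.015; 1 0 0 0 0.03; 1 0 0 0 0.04; 1 0 0 0 0.05; 1 0 0 0 0.05; 1 0 0 0 0.05"}}

```text
clock: 13.23
tcp_pos: [0.3435, -0.273, 0.0889]
orientation: [-3.115, 0.399, -0.001]
contact_force: [-0.5, 3.8, 6.8]
grip_width: 0.0107
gripper_force: 90.9
```

```bash
cat > m.py <<'E'
from h import *
m=[]
for i in range(4): m.append(r.get_obs()['moment'][2]); r.grab_frame('scene')
o=r.get_obs();p,y=pose();print(o['clock'],p.round(4),'yaw %.4f'%y,o['contact_force'].round(1),'Mz',np.round(m,3),np.mean(m))
E
python3 m.py
```

```text
13.4333 [ 0.3435 -0.273   0.0889] yaw -0.2545 [-1.1  4.6  8.1] Mz [0.165 0.174 0.175 0.111] 0.1561963399956765
```

Call:
{"method": "play_rows", "body": {"targets": "1 0 0 0 0.01; 1 0 0 0 0.02; 1 0 0 0 0.03; 1 0 0 0 0.04; 1 0 0 0 0.04"}}

```text
clock: 13.85
tcp_pos: [0.3435, -0.2729, 0.0889]
orientation: [-3.106, 0.461, -0.001]
contact_force: [-1.1, 4.5, 7.8]
grip_width: 0.0105
gripper_force: 90.9
```

```bash
python3 m.py
```

```text
14.05 [ 0.3435 -0.2729  0.0889] yaw -0.2943 [0.5 4.  8.1] Mz [0.217 0.19  0.191 0.213] 0.2027783403002333
```

Call:
{"method": "play_rows", "body": {"targets": "1 0 0 0 0.01; 1 0 0 0 0.02; 1 0 0 0 0.03; 1 0 0 0 0.04; 1 0 0 0 0.04"}}

```text
clock: 14.47
tcp_pos: [0.3436, -0.2729, 0.0889]
orientation: [-3.097, 0.523, -0.001]
contact_force: [0.0, 4.7, 8.0]
grip_width: 0.0103
gripper_force: 90.9
```

```bash
python3 m.py
```

```text
14.6667 [ 0.3436 -0.2729  0.0889] yaw -0.3339 [-0.5  4.   8.3] Mz [0.32  0.298 0.264 0.305] 0.2967582505073648
```

Call:
{"method": "play_rows", "body": {"targets": "1 0 0 0 0.01; 1 0 0 0 0.02; 1 0 0 0 0.03; 1 0 0 0 0.034; 1 0 0 0 0.034"}}

```text
clock: 15.08
tcp_pos: [0.3436, -0.2728, 0.0889]
orientation: [-3.087, 0.575, -0.001]
contact_force: [-0.1, 4.0, 8.1]
grip_width: 0.0109
gripper_force: 91.0
```

```bash
python3 m.py
```

```text
15.2833 [ 0.3436 -0.2728  0.0889] yaw -0.3678 [0.5 4.2 7.7] Mz [0.318 0.335 0.299 0.312] 0.3160880923728392
```

Call:
{"method": "play_rows", "body": {"targets": "1 0 0 0 0; 1 0 0 0 0; 1 0 0 0 0; 1 0 0 0 0; 1 0 0 0 0; 1 0 0 0 0; 1 0 0 0 0; 1 0 0 0 0"}}

```text
clock: 15.95
tcp_pos: [0.3436, -0.2728, 0.0889]
orientation: [-3.087, 0.574, -0.001]
contact_force: [0.6, 4.3, 7.6]
grip_width: 0.0108
gripper_force: 91.0
```

```bash
python3 m.py; python3 m.py
```

```text
16.15 [ 0.3436 -0.2728  0.0889] yaw -0.3678 [1.2 4.3 7.8] Mz [0.292 0.342 0.275 0.292] 0.3003902672822945
16.35 [ 0.3436 -0.2728  0.0889] yaw -0.3679 [1.1 4.8 8.3] Mz [0.308 0.312 0.294 0.29 ] 0.30097139973737064
```

Call:
{"method": "play_rows", "body": {"targets": "1 0 0 0 0.008; 1 0 0 0 0.016; 1 0 0 0 0.024; 1 0 0 0 0.03; 1 0 0 0 0.03"}}

```text
clock: 16.77
tcp_pos: [0.3437, -0.2728, 0.0889]
orientation: [-3.078, 0.621, -0.001]
contact_force: [0.1, 4.4, 7.1]
grip_width: 0.0105
gripper_force: 91.0
```

```bash
python3 m.py; python3 m.py
```

```text
16.9667 [ 0.3437 -0.2728  0.0889] yaw -0.3976 [-0.1  5.7  6.7] Mz [0.322 0.31  0.381 0.31 ] 0.3309165334943238
17.1667 [ 0.3437 -0.2728  0.0889] yaw -0.3977 [-0.1  4.3  7. ] Mz [0.334 0.365 0.337 0.302] 0.33444462844977385
```

Call:
{"method": "play_rows", "body": {"targets": "1 -0.0003 -0.0007 -0.0002 0; 1 -0.0003 -0.0007 -0.0002 0; 1 -0.0003 -0.0007 -0.0002 0; 1 -0.0003 -0.0007 -0.0002 0; 1 -0.0003 -0.0007 -0.0002 0; 1 -0.0003 -0.0007 -0.0002 0"}}

```text
clock: 17.67
tcp_pos: [0.3434, -0.2726, 0.089]
orientation: [-3.079, 0.622, -0.001]
contact_force: [3.4, 2.4, 1.2]
grip_width: 0.0106
gripper_force: 89.8
```

```bash
python3 m.py; python3 m.py
```

```text
17.8667 [ 0.3434 -0.2726  0.089 ] yaw -0.3989 [ 4.1  3.7 -0.8] Mz [0.33  0.338 0.37  0.338] 0.34386270806372504
18.0667 [ 0.3433 -0.2726  0.089 ] yaw -0.3989 [4.9 3.2 0.2] Mz [0.372 0.301 0.277 0.308] 0.31464631264928555
```

Call:
{"method": "play_rows", "body": {"targets": "1 0 0 0.0003 0.004; 1 0 0 0.0003 0.008; 1 0 0 0.0003 0.008; 1 0 0 0.0003 0.008; 1 0 0 0.0003 0.008; 1 0 0 0.0003 0.008; 1 0 0 0.0003 0.008; 1 0 0 0.0003 0.008"}}

```text
clock: 18.73
tcp_pos: [0.3434, -0.2727, 0.089]
orientation: [-3.076, 0.635, -0.001]
contact_force: [2.7, 3.6, 5.0]
grip_width: 0.0106
gripper_force: 90.6
```

```bash
for i in 1 2 3 4 5; do python3 m.py; done
```

```text
18.9333 [ 0.3434 -0.2727  0.0889] yaw -0.4070 [3.8 4.5 5. ] Mz [0.319 0.347 0.349 0.365] 0.34487277338984984
19.1333 [ 0.3434 -0.2727  0.089 ] yaw -0.4069 [3.4 4.7 4.6] Mz [0.325 0.355 0.374 0.317] 0.342762968077942
19.3333 [ 0.3434 -0.2727  0.089 ] yaw -0.4070 [3.4 3.7 4.9] Mz [0.311 0.337 0.331 0.331] 0.3274474559411363
19.5333 [ 0.3434 -0.2727  0.089 ] yaw -0.4070 [4.4 4.2 3.9] Mz [0.37  0.293 0.347 0.3  ] 0.32750817990715486
19.7333 [ 0.3434 -0.2727  0.0889] yaw -0.4071 [1.9 3.6 4.4] Mz [0.358 0.37  0.386 0.355] 0.36720766122678855
```

Call:
{"method": "play_rows", "body": {"targets": "1 0 0 0 0; 1 0 0 0 0; 1 0 0 0 0; 1 0 0 0 0; 1 0 0 0 0; 1 0 0 0 0; 1 0 0 0 0; 1 0 0 0 0"}}

```text
clock: 20.4
tcp_pos: [0.3434, -0.2727, 0.0889]
orientation: [-3.076, 0.635, -0.001]
contact_force: [3.8, 3.5, 4.5]
grip_width: 0.0105
gripper_force: 90.6
```

```bash
python3 m.py;python3 m.py
python3 - <<'E'
from h import *
a=r.grab_frame('scene')[:,:,::-1]
cv2.imwrite('pics/k.png',cv2.resize(a[215:315,220:320],None,fx=6,fy=6,interpolation=cv2.INTER_CUBIC))
E
```

```text
20.6 [ 0.3434 -0.2727  0.089 ] yaw -0.4069 [3.7 2.7 4.3] Mz [0.371 0.3   0.375 0.386] 0.35819414487308054
20.8 [ 0.3434 -0.2727  0.089 ] yaw -0.4069 [3.5 4.  4.5] Mz [0.363 0.356 0.3   0.359] 0.3445919720998273
```

View pics/k.png

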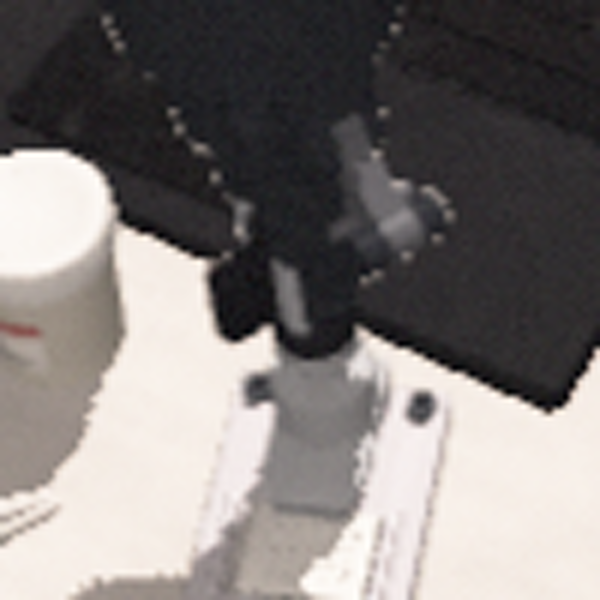

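The key is fully seated and the torque holds steady. I now relax it and read the moment.

Call:
{"method": "play_rows", "body": {"targets": "1 0 0 0 -0.04; 1 0 0 0 -0.08; 1 0 0 0 -0.12; 1 0 0 0 -0.16; 1 0 0 0 -0.2; 1 0 0 0 -0.24; 1 0 0 0 -0.27; 1 0 0 0 -0.27"}}

```text
clock: 21.52
tcp_pos: [0.3431, -0.273, 0.0889]
orientation: [3.134, -0.215, 0.002]
contact_force: [3.1, 2.2, 5.3]
grip_width: 0.0102
gripper_force: 90.4
```

```bash
python3 m.py
```

```text
21.7167 [ 0.3431 -0.2731  0.0889] yaw -0.1388 [3.5 2.3 6.1] Mz [ 0.008 -0.034  0.02  -0.009] -0.003808300707356503
```

Call:
{"method": "play_rows", "body": {"targets": "1 0.0004 -0.0003 -0.003 0; 1 0.0004 -0.0003 -0.006 0; 1 0.0004 -0.0003 -0.01 0; 1 0.0004 -0.0003 -0.015 0; 1 0.0004 -0.0003 -0.02 0; 1 0.0004 -0.0003 -0.035 0; 1 0.0004 -0.0003 -0.06 0; 1 0.0004 -0.0003 -0.06 0"}}

```text
clock: 22.38
tcp_pos: [0.3441, -0.274, 0.1515]
orientation: [3.132, -0.217, 0.005]
contact_force: [0.4, -1.1, -0.9]
grip_width: 0.0103
gripper_force: 89.4
```

Run:
```python
from h import *
o=r.get_obs();p,y=pose();print(p,y,o['contact_force'],o['moment'])
q=np.array([.4859,-.3634,.149]);n=5
print(rows(p,y,[(*(p+(q-p)*k/n),y+(.2066-y)*k/n) for k in range(1,n+1)],1))
```

```text
[ 0.34406934 -0.27396974  0.1514701 ] -0.13826027257233228 [ 0.42604851 -1.11963457 -0.88181818] [-0.0821264  -0.10250769 -0.02197076]
1 0.0306 0.0138 0.0005 -0.0690; 1 0.0611 0.0276 0.0010 -0.1379; 1 0.0917 0.0414 0.0015 -0.2069; 1 0.1222 0.0552 0.0020 -0.2759; 1 0.1528 0.0690 0.0025 -0.3449
```

Call:
{"method": "play_rows", "body": {"targets": "1 0.031 0.014 0 -0.069; 1 0.061 0.028 0.001 -0.138; 1 0.092 0.041 0.001 -0.207; 1 0.122 0.055 0.002 -0.276; 1 0.1528 0.069 0.002 -0.345; 1 0.1528 0.069 0.025 -0.345; 1 0.1528 0.069 0.045 -0.345; 1 0.1528 0.069 0.045 -0.345"}}

```text
clock: 23.05
tcp_pos: [0.483, -0.3601, 0.0996]
orientation: [-3.121, -0.325, 0.009]
contact_force: [-1.0, 1.5, -3.0]
grip_width: 0.0103
gripper_force: 89.5
```

Run:
```python
from h import *
r.grab_frame('scene')
a=r.grab_frame('scene')[:,:,::-1]
p,y=pose();print(p,y,r.get_obs()['contact_force']);print(rows(p,y,[(.4859,-.3634,.095,.2066)],1))
cv2.imwrite('pics/l.png',cv2.resize(a[200:280,320:400],None,fx=7,fy=7,interpolation=cv2.INTER_CUBIC))
```

```text
[ 0.48398502 -0.36150594  0.10308297] 0.2069689352183484 [ 0.42744593 -0.01722306 -0.93170422]
1 0.0015 0.0022 0.0081 0.0004
```

View pics/l.png

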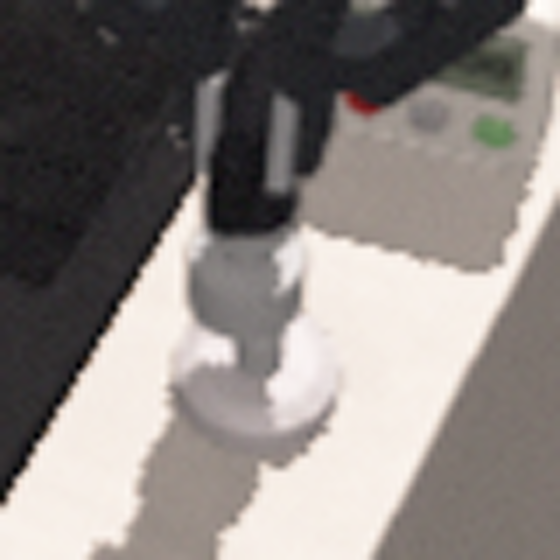

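The key hangs just above the post, with the socket at crop (246,270) and the foot centred at (258,370). This agrees with the 2 mm correction I computed.

Call:
{"method": "play_rows", "body": {"targets": "1 0.0015 0.002 0 0; 1 0.0015 0.002 0.005 0; 1 0.0015 0.002 0.008 0; 1 0.0015 0.002 0.008 0; 1 0.0015 0.002 0.008 0; 1 0.0015 0.002 0.008 0"}}

```text
clock: 23.65
tcp_pos: [0.4871, -0.3633, 0.0959]
orientation: [3.125, 0.326, 0.0]
contact_force: [0.1, 0.7, -0.7]
grip_width: 0.0104
gripper_force: 89.6
```

```bash
python3 s.py
```

```text
23.65 [ 0.4871 -0.3633  0.0959] yaw 0.2078 [ 0.1  0.7 -0.7] [-0.     0.047  0.022] -0.29732659070155176
```

Call:
{"method": "play_rows", "body": {"targets": "1 -0.001 0 0.002 0; 1 -0.001 0 0.004 0; 1 -0.001 0 0.007 0; 1 -0.001 0 0.009 0; 1 -0.001 0 0.011 0; 1 -0.001 0 0.013 0; 1 -0.001 0 0.014 0; 1 -0.001 0 0.014 0"}}

```text
clock: 24.32
tcp_pos: [0.4859, -0.3635, 0.0814]
orientation: [-3.124, -0.326, 0.001]
contact_force: [-0.1, -0.0, -1.1]
grip_width: 0.0105
gripper_force: 89.6
```

```bash
python3 s.py
```

```text
24.3167 [ 0.4859 -0.3635  0.0814] yaw 0.2077 [-0.1 -0.  -1.1] [ 0.03   0.002 -0.052] -0.2831409874755231
```

Call:
{"method": "play_rows", "body": {"targets": "1 0 0 0.002 0; 1 0 0 0.004 0; 1 0 0 0.006 0; 1 0 0 0.007 0; 1 0 0 0.008 0; 1 0 0 0.0087 0; 1 0 0 0.0087 0; 1 0 0 0.0087 0"}}

```text
clock: 24.98
tcp_pos: [0.486, -0.3636, 0.0731]
orientation: [-3.125, -0.326, -0.0]
contact_force: [-0.8, 1.1, 0.6]
grip_width: 0.0107
gripper_force: 89.7
```

```bash
python3 s.py
```

```text
24.9833 [ 0.486  -0.3636  0.0731] yaw 0.2077 [-0.8  1.1  0.6] [0.112 0.175 0.006] -0.27529699024506166
```

Call:
{"method": "play_rows", "body": {"targets": "0.8 0 0 0 0; 0.6 0 0 0 0; 0.3 0 0 0 0; 0 0 0 0 0; -0.5 0 0 0 0; -1 0 0 0 0; -1 0 0 0 0; -1 0 0 0 0", "squeeze": 20}}

```text
clock: 25.65
tcp_pos: [0.4861, -0.3636, 0.073]
orientation: [3.125, 0.326, -0.0]
contact_force: [0.9, 0.2, -0.6]
grip_width: 0.0852
gripper_force: 0.0
```

Call:
{"method": "play_rows", "body": {"targets": "-1 0 0 0 0; -1 0 0 -0.02 0; -1 0 0 -0.05 0; -1 0 0 -0.09 0; -1 0 0 -0.13 0; -1 -0.03 0 -0.16 0; -1 -0.07 0 -0.18 0; -1 -0.07 0 -0.18 0"}}

```text
clock: 26.32
tcp_pos: [0.4118, -0.3824, 0.2571]
orientation: [3.123, 0.312, 0.005]
contact_force: [-1.4, -0.8, -0.4]
grip_width: 0.0856
gripper_force: 0.0
```

Run:
```python
from h import *
b=r.grab_frame('top')[:,:,::-1];a=r.grab_frame('scene')[:,:,::-1];o=r.get_obs();print(o['grip_width'],o['contact_force'],o['qvel'].round(3))
z=lambda m,u,v:cv2.resize(m[v:v+95,u:u+66],None,fx=6,fy=6,interpolation=cv2.INTER_CUBIC)
a0=cv2.imread('pics/scene0.png')
cv2.imwrite('pics/e.png',np.hstack([z(a0,335,190),z(a,335,190)]))
```

```text
0.08569080317778646 [ 0.6040916  -0.03865478 -0.81944898] [-0.01   0.05  -0.069 -0.011 -0.027 -0.007 -0.004]
```

View pics/e.png

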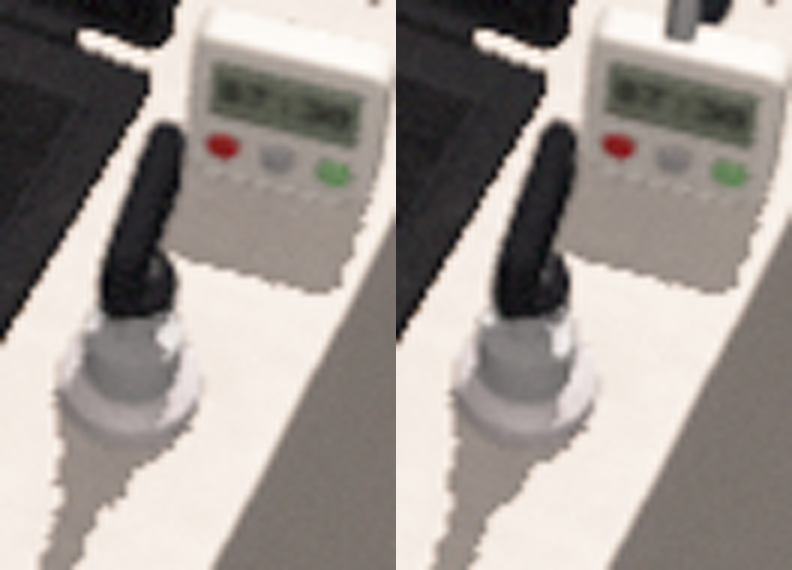

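The key stands on the post just as it did at the start, at crop (525,350) in the right-hand image, and the timer has not moved.

```bash
python3 -c "
from bench import r
print(r.hand_in())"
```

```text
the job is handed in; nothing more can be done
None
```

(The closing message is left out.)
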